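Park the noodle-machine shaft flat side up under its keeper

ROBOT

A 6-joint arm with a two-finger parallel gripper is mounted at the origin on a cart in front of the work surface, level with it; the furniture and walls round the work are solid. World frame = base frame: x ahead of the robot, y to its left, z up, the work surface at z = 0. Lengths are in m, angles in rad, forces in N, time in s.
With the tool pointing down it reaches from about 0.325 to 0.75 m from the base axis. Payload 7.6 kg.
Tool frame: the origin (TCP) lies at the very end of the fingers, on their centre line; the grasp point (between the pads) lies manip.hold_point_z behind it (manip.hold_point_z is the distance from the TCP to the grasp point, in m); z points along the fingers, y is the line along which they close (so a half turn about z gives the same grasp; the last joint's range is limited). The gripper opens to 85 mm and grips with 20 to 120 N. Pads are 22 mm wide; open, the fingers measure 114 mm over their backs; the gripper's body (76 mm by 85 mm) begins 54 mm behind the grasp point. The pads swing forward as they close: fully open they stand 13 mm farther back than shut.
Start: joints at [-1.208, 0.052, 1.401, -0, 1.689, -0.07], TCP at [0.22, -0.477, 0.198] pointing down, gripper open.
Joint ranges: [-2.9, 2.9], [-0.91, 2.17], [0.12, 2.37], [-1.06, 4.2], [0.26, 2.73], [-2.93, 2.93]. Speed limits (rad/s): [2.57, 2.57, 3.01, 3.14, 3.14, 3.14].

INTERFACE

Orientations are given as a unit quaternion [x, y, z, w].
In Python, from plant import manip, camrig, sensors gives the robot as it stands (manip), with the cameras (camrig) and the readings (sensors).
- The arm moves only by the tool nudge_tcp, called after "Emit:" as name([rows], argument=value, ...), one row to a line, values as JSON. Schema: {"type":"object","properties":{"offsets":{"type":"array","items":{"type":"object","properties":{"tx":{"type":"number"},"ty":{"type":"number"},"tz":{"type":"number"},"yaw":{"type":"number"}},"additionalProperties":false},"minItems":1,"maxItems":20},"aperture":{"type":"number"},"force":{"type":"number"},"only":{"type":"string"},"quiet":{"type":"boolean"},"lines":{"type":"string"}},"required":["offsets"],"additionalProperties":false}. offsets is a list of rows, 1 to 20 of them, each an object with the fields tx, ty, tz (the shift in m), yaw (a turn about the tool's z in rad); a field left out counts as zero; each row is the pose to reach, as a shift and turn from the pose commanded when the call began, along the tool's axes at that moment; what a row does not reach only later rows make up. A row lasts 1/10 s, in which the tool goes at most 0.05 m and 0.15 rad, less where a joint would pass 70% of its speed; a pose out of reach is approached as far as the arm can. aperture is the finger opening in m, set as the call begins (left out keeps the last). The fingers move at their own pace and stop on an object; force is the grip in N (left out, the last holds). Time passes only in rows, so rows that do not move let the fingers close. The tool returns the time, the measured TCP pose, the force, the opening and the grip force at its end. only (a regular expression) keeps the lines of the reply that match it, lines (a string "A,B") keeps lines A to B, and quiet returns only ok. Input that does not fit is refused with a message, and nothing moves.
- sensors.read_state(): the state, without advancing time (a new reading comes with each control period).
- camrig.camera(name): name is "scene" or "top" or "wrist"; returns a dict with "color" (420x560x3 uint8, blue, green, red), "K" (3x3 intrinsics, pixels), "dist_coeffs" ([k1, k2, p1, p2, k3] as OpenCV has them; the pictures are not rectified), "T" (4x4, takes a point from camera to world coordinates). Camera axes: x right, y up, looking along -z (the intrinsics and any distortion apply to the point x, -y, -z); pixel columns grow to the right and rows downward; lengths in m; the calibration is good to about 2 mm. A picture is of the moment at which its call begins. There is no depth.
- manip.close_job(): hands the job in; it is judged then, once.
The state is a dict: "time": time; "qpos": joint angles; "joint_vel": joint speeds; "tau": joint torques, N m; "ee_pos": TCP position; "tcp_rot": TCP orientation; "wrist_force": force on the tool from outside, world axes, zero at the start; "wrist_torque": the same for the moment, N m; "finger_gap": finger opening in m; "grip_force": force on a finger pad.
Only numpy, scipy, OpenCV 4.12 (cv2) and the standard library are available. Lean on these libraries where they do the work, as an engineer would, in place of code of your own. Each camera call takes 0.05 s, during which the arm holds its last target. There are 200 camera calls.

TASK

Park the noodle machine's shaft on its blue cleaning stand: find by touch or sight which way the flat on the round shaft faces, turn the shaft by its black hand disc until the flat faces straight up, then swing the keeper with the red grip over and down until it lies fully home on the flat, and let go. Leave the soup tin, the shaker and the spice tin where they stand.

Things in the scene. Friction and masses are not known exactly. Their poses are not given: they have to be found in the camera images.
- stand: Blue stand, fixed to the worktop, base 135 x 150 x 12 mm. Origin on the worktop; +y along the level steel shaft towards the hand disc, +z up, +x away from the robot (place and yaw vary). Shaft axis: x = 0, 75 mm high. Two pedestals hold it, centred at y = -66 and +24 mm, 14 mm thick, 52 mm wide in x, 101 mm high; two hinge posts at x = 50 mm, 97 mm high.
- shaft_feel (a point): On the shaft's axis at stand y = -8 mm, a free place to feel it from above with closed fingertips (25 mm to the pedestal, 22 mm to the keeper). Between the pedestals the shaft is 40 mm in diameter with one flat along it, 13 mm from the axis, 30 mm wide, with a yellow stripe. At the start it faces any way more than 60 degrees from straight up, even down. Axes as the stand.
- disc_center (a point): Centre of the hand disc, on the shaft's axis at stand y = +85 mm: black, 90 mm in diameter, 20 mm thick along y; turns without end stop, stays where left (0.06 N m). Pinch its upper rim by the two faces and carry the grip on an arc about the axis; pads kept upright creep, and turn it about 0.8 of the arc. Neck to the pedestal: 20 mm in diameter, 44 mm long. Axes as the stand.
- keeper_hinge (a point): Point on the keeper's hinge axis (parallel to the stand's y) at stand x = +50, y = -38 mm, 95 mm above the worktop. Fixed to the stand, axes as the stand.
- keeper_grip (a point): Centre of the keeper's red grip, 85 mm from the hinge axis; moves with the keeper. The keeper is a steel bar 16 mm wide along y and 10 mm thick; its red grip is 34 mm long, 16 x 16 mm, ending 102 mm from the hinge. Take it across the 16 mm.
- keeper (a joint): Keeper angle, rad: 0 = fully home, level, pointing from the hinge to the stand's -x, flush on the upward flat; 1.57 = upright; starts leaning back at 1.9 to 2.1. Stiff (0.09 N m), stays where left. On the round of the shaft it stops about 0.14 short of home; pressed on a flat that is some degrees off, it pulls the shaft level.
- soup_tin: Bystander: round food tin, 57 mm in diameter, 72 mm tall; origin at the centre of its underside.
- shaker: Bystander: chrome shaker, 38 mm in diameter, 62 mm tall; origin at the centre of its underside.
- spice_tin: Bystander: orange-red flat spice tin, 35 x 61 x 98 mm; origin at the centre of its underside.

How it is judged:
At the end, for the whole second after the job is handed in: The keeper is at rest, released, within 0.05 rad (about 3 degrees) of fully home; it can get there only with the flat of the shaft facing up (value of joint keeper below 0.05 rad and velocity of joint keeper below 0.05 rad/s); the robot touches nothing.
It fails at once if the soup tin is shifted by more than 30 mm or tipped (distance of soup_tin from where it was at the start of the episode above 0.03 m or angle between soup_tin's own z axis and vertical above 0.5 rad).
It fails at once if the shaker is shifted by more than 30 mm or tipped (distance of shaker from where it was at the start of the episode above 0.03 m or angle between shaker's own z axis and vertical above 0.5 rad).
It fails at once if the spice tin is shifted by more than 30 mm or tipped (distance of spice_tin from where it was at the start of the episode above 0.03 m or angle between spice_tin's own z axis and vertical above 0.5 rad).
It also fails if it takes over 72 s, if anything falls off the work surface, if the arm or the gripper's body presses on something with over 40 N, if the wrist force passes 120 N, or if a joint passes its speed limit or range.

## Working session

There is one attempt and no reset: what is moved stays moved. The work goes in short steps, Python scripts to look and compute and a tool call to move; the robot and the scene stay as the last step left them, time stands still between calls to the robot, and variables do not carry over. Pictures are saved under pics/ and viewed, at most 10 in all, crops included, and the job is handed in when it is done.

```bash
ls; mkdir -p pics; python3 - <<'E'
from plant import manip, camrig, sensors
import cv2
print(manip.hold_point_z); s=sensors.read_state(); print(s['ee_pos'],s['tcp_rot'],s['finger_gap'],s['wrist_force'])
a=[camrig.camera(n) for n in("scene","top")]
for n,c in zip(("scene","top"),a):
    cv2.imwrite(f'pics/{n}0.png',c['color']); print(n,c['K'].tolist(),c['dist_coeffs'],c['T'].round(4).tolist())
E
```

```text
pics
plant.py
0.0187
[ 0.22008122 -0.47625411  0.19686037] [ 9.76675796e-01  2.14717890e-01 -1.31865499e-04 -7.74983184e-04] 0.08500647694124504 [-0.37774027 -0.06865192  0.72119336]
scene [[541.8083851062947, 0.0, 285.3722616856258], [0.0, 541.8083851062947, 211.8552355540074], [0.0, 0.0, 1.0]] [-0.05520652  0.          0.          0.          0.        ] [[0.9766, -0.1703, 0.131, 0.6378], [0.2142, 0.7224, -0.6574, -0.5859], [0.0173, 0.6701, 0.742, 0.8599], [0.0, 0.0, 0.0, 1.0]]
top [[406.42176959884495, 0.0, 282.7616786175002], [0.0, 406.42176959884495, 205.10377947357546], [0.0, 0.0, 1.0]] [0.03249308 0.         0.         0.         0.        ] [[-0.0093, 0.9921, -0.1252, 0.3835], [-0.9999, -0.0107, -0.0102, 0.122], [-0.0115, 0.1251, 0.9921, 1.0083], [0.0, 0.0, 0.0, 1.0]]
```

View pics/scene0.png

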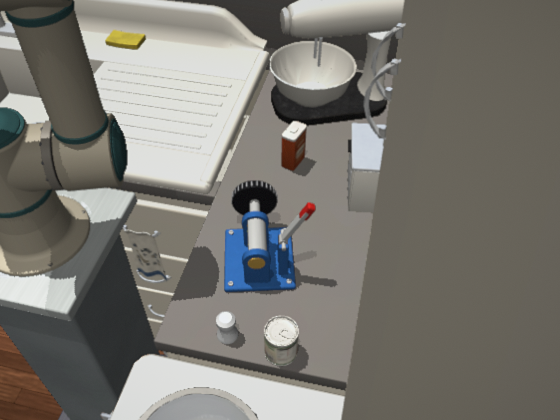

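View pics/top0.png

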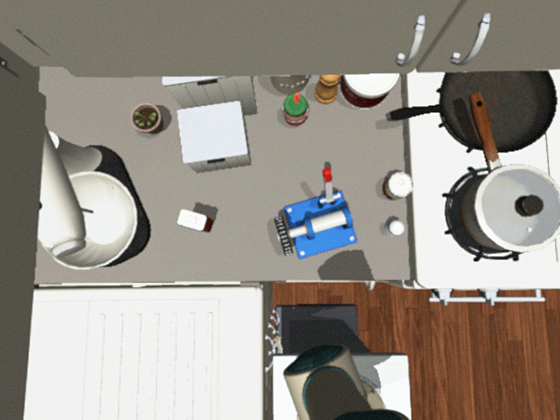

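The scene view shows the stand base at about (225-295, 228-290), the disc at (255,198) and the grip at (308,209). In the top view the base is at (285-355, 195-258), the disc at (283,236), the grip at (327,174), the soup tin at (398,185) and the shaker at (395,227). No yellow stripe is visible yet. Next I'll measure the stand pose.

```bash
cat > h.py <<'E'
import numpy as np, cv2
from plant import manip, camrig, sensors
def ray(c,uv):
    p=cv2.undistortPoints(np.array(uv,float).reshape(-1,1,2),c['K'],np.array(c['dist_coeffs'],float)).reshape(-1,2)
    d=np.c_[p[:,0],-p[:,1],-np.ones(len(p))]@c['T'][:3,:3].T
    return c['T'][:3,3],d
def plane(c,uv,z):
    o,d=ray(c,uv); return o+d*((z-o[2])/d[:,2])[:,None]
def cross(c1,u1,c2,u2):
    o1,d1=ray(c1,u1);o2,d2=ray(c2,u2);d1=d1[0];d2=d2[0]
    t=np.linalg.lstsq(np.c_[d1,-d2],o2-o1,rcond=None)[0]
    a=o1+t[0]*d1;b=o2+t[1]*d2
    return (a+b)/2,np.linalg.norm(a-b)
def pix(c,P):
    P=np.atleast_2d(P);q=(P-c['T'][:3,3])@c['T'][:3,:3]
    q=q*[1,-1,-1]
    return cv2.projectPoints(q,np.zeros(3),np.zeros(3),c['K'],np.array(c['dist_coeffs'],float))[0].reshape(-1,2)
def mask(c,lo,hi):
    return cv2.inRange(cv2.cvtColor(c['color'],cv2.COLOR_BGR2HSV),np.array(lo),np.array(hi))
def big(m,roi=None):
    cs=cv2.findContours(m,cv2.RETR_EXTERNAL,cv2.CHAIN_APPROX_NONE)[0]
    return sorted(cs,key=cv2.contourArea)[::-1]
E
python3 - <<'E'
from h import *
S=camrig.camera('scene');T=camrig.camera('top')
for n,c in(('s',S),('t',T)):
    b=big(mask(c,(105,120,50),(125,255,255)))[0]
    h=cv2.convexHull(b)
    q=cv2.approxPolyDP(h,4,True).reshape(-1,2); print(n,q.tolist()); print(plane(c,q,.012).round(4).tolist())
    r=mask(c,(0,180,120),(6,255,255))|mask(c,(175,180,120),(180,255,255))
    for k in big(r)[:3]: print('red',k.reshape(-1,2).mean(0),cv2.contourArea(k),cv2.boundingRect(k), cv2.minAreaRect(k))
crop=cv2.resize(S['color'][165:305,195:340],None,fx=4,fy=4,interpolation=cv2.INTER_CUBIC)
c2=cv2.resize(T['color'][150:270,260:420],None,fx=4,fy=4,interpolation=cv2.INTER_CUBIC)
cv2.imwrite('pics/cs.png',crop);cv2.imwrite('pics/ct.png',c2)
E
```

```text
s [[261, 211], [290, 237], [295, 286], [226, 291], [225, 232], [246, 212]]
[[0.4375, 0.1559, 0.012], [0.5119, 0.1005, 0.012], [0.5459, -0.0139, 0.012], [0.423, -0.054, 0.012], [0.3802, 0.0831, 0.012], [0.4074, 0.1459, 0.012]]
red [306.77777778 208.94444444] 67.0 (300, 203, 15, 14) ((305.8000183105469, 208.60000610351562), (8.049844741821289, 16.994115829467773), 63.43495178222656)
t [[340, 191], [356, 241], [300, 258], [284, 207]]
[[0.543, -0.0098, 0.012], [0.4193, -0.0453, 0.012], [0.3794, 0.0916, 0.012], [0.5046, 0.1293, 0.012]]
red [327.125 174.5  ] 65.0 (323, 168, 8, 14) ((327.45001220703125, 174.35000610351562), (12.965338706970215, 6.9570112228393555), 71.56504821777344)
red [296.35294118  97.94117647] 14.5 (295, 95, 4, 7) ((296.5, 98.0), (6.0, 3.0), 90.0)
```

View pics/cs.png

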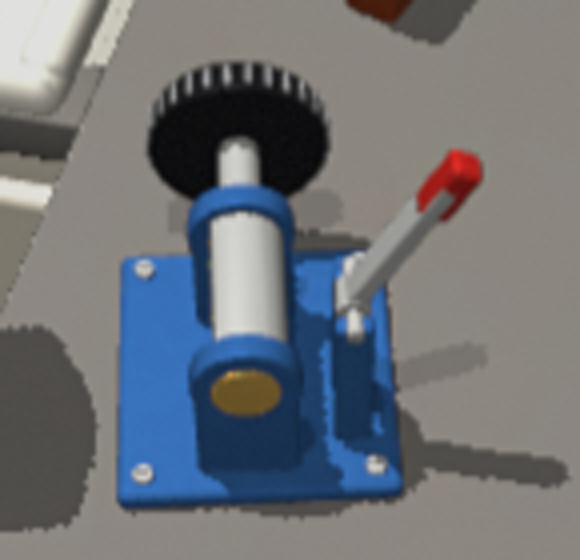

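View pics/ct.png

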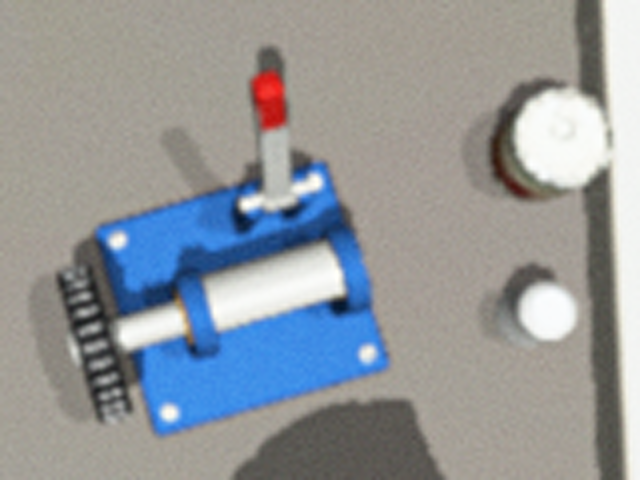

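The crops show a grey shaft with no stripe visible from above, so the flat faces away from the cameras. In the top crop the hinge pins are at (245,205) and (317,182), the disc rim is around (95,345), and the pedestals are at (200,310) and (350,270). I'll use these to fix the stand's origin.

```bash
python3 - <<'E'
from h import *
S=camrig.camera('scene');T=camrig.camera('top')
ct=lambda u,v:(260+(u+.5)/4-.5,150+(v+.5)/4-.5)
cs=lambda u,v:(195+(u+.5)/4-.5,165+(v+.5)/4-.5)
y=np.radians(16.0);R=np.array([[np.cos(y),-np.sin(y)],[np.sin(y),np.cos(y)]])
C=np.array([.4616,.0415])
loc=lambda P:((np.array(P)[:2]-C)@R).round(4)
print('scene corners c',[loc(p) for p in plane(S,[(295,286),(226,291),(225,232)],.012)])
for n,c,u,z in[('pinL',T,ct(245,205),.095),('pinR',T,ct(317,182),.095),('pedN',T,ct(200,310),.101),('pedF',T,ct(352,272),.101),
  ('discTop',T,ct(95,345),.118),('gold',S,cs(245,393),.075),('discS',S,cs(240,130),.075),('boss',T,ct(122,335),.085)]:
    p=plane(c,[u],z)[0];print(n,p.round(4),loc(p))
print('grip',(g:=cross(S,(305.8,208.6),T,(327.2,174.4))),loc(g[0]))
print('spice',plane(T,[(195,219)],.098))
E
```

```text
scene corners c [array([ 0.0658, -0.0765]), array([-0.0635, -0.0811]), array([-0.0668,  0.0624])]
pinL [0.5076 0.045  0.095 ] [ 0.0452 -0.0093]
pinR [0.5203 0.004  0.095 ] [ 0.0461 -0.0522]
pedN [0.4479 0.0718 0.101 ] [-0.0048  0.0329]
pedF [ 0.4683 -0.0134  0.101 ] [-0.0087 -0.0546]
discTop [0.4281 0.1305 0.118 ] [-0.0077  0.0948]
gold [ 0.474  -0.0234  0.075 ] [-0.0059 -0.0658]
discS [0.4308 0.1342 0.075 ] [-0.004   0.0976]
boss [0.4353 0.1154 0.085 ] [-0.0049  0.0783]
grip (array([0.55072336, 0.03698832, 0.17502669]), np.float64(0.0030417839570649812)) [ 0.0844 -0.0289]
spice [[0.46907864 0.32916322 0.098     ]]
```

Combining these marks puts the stand origin at about (0.454, 0.049) with yaw 16°. The grip is 89 mm from the hinge at about 2.03 rad, which matches the sizes given. I'll align the tool with the stand, raise it, and move above the disc.

Emit:
nudge_tcp([
  {"tz": -0.03,"yaw": 0.077},
  {"tz": -0.06,"yaw": 0.1535},
  {"tz": -0.06,"yaw": 0.1535},
], aperture=0.045, force=40)

```text
time: 0.6
ee_pos: [0.2207, -0.4779, 0.2626]
tcp_rot: [0.99, 0.138, 0.001, 0.004]
wrist_force: [0.6, -0.8, 0.6]
finger_gap: 0.0451
grip_force: 0.0
```

Emit:
nudge_tcp([
  {"tx": 0.028,"ty": -0.04},
  {"tx": 0.057,"ty": -0.081},
  {"tx": 0.085,"ty": -0.121},
  {"tx": 0.114,"ty": -0.162},
  {"tx": 0.142,"ty": -0.202},
  {"tx": 0.171,"ty": -0.242},
  {"tx": 0.199,"ty": -0.283},
  {"tx": 0.227,"ty": -0.323},
  {"tx": 0.256,"ty": -0.363},
  {"tx": 0.284,"ty": -0.404},
  {"tx": 0.313,"ty": -0.445},
  {"tx": 0.341,"ty": -0.485},
  {"tx": 0.3696,"ty": -0.5255},
  {"tx": 0.3696,"ty": -0.5255},
  {"tx": 0.3696,"ty": -0.5255},
  {"tx": 0.3696,"ty": -0.5255},
  {"tx": 0.3696,"ty": -0.5255},
])

```text
time: 2.3
ee_pos: [0.4306, 0.1293, 0.2579]
tcp_rot: [0.99, 0.138, 0.0, 0.0]
wrist_force: [0.7, -0.0, 0.3]
finger_gap: 0.0448
grip_force: 0.0
```

```bash
python3 - <<'E'
from h import *
W=camrig.camera('wrist');cv2.imwrite('pics/w1.png',W['color']);print(W['T'].round(3).tolist(),W['K'].round(1).tolist())
o=np.array([.4538,.0486]);y=np.radians(16);c,s=np.cos(y),np.sin(y)
P=[(*(o+[c*a-s*b,s*a+c*b]),z) for a,b,z in[(0,85,.12),(0,75,.12),(0,24,.101),(0,-66,.101),(50,-38,.095)] for a,b in[(a/1e3,b/1e3)]]
print(pix(W,P).round(1).tolist())
s=sensors.read_state();print(s['ee_pos'],s['tcp_rot'],s['finger_gap'])
E
```

```text
[[0.273, 0.922, 0.275, 0.499], [-0.962, 0.262, 0.079, 0.149], [0.001, -0.286, 0.958, 0.434], [0.0, 0.0, 0.0, 1.0]] [[298.9, 0.0, 279.1], [0.0, 298.9, 205.0], [0.0, 0.0, 1.0]]
[[278.1, 185.2], [287.4, 185.2], [331.7, 181.4], [410.3, 181.3], [388.4, 136.2]]
[0.43063221 0.12928175 0.25796627] [9.90406097e-01 1.38186864e-01 3.85691247e-04 7.23981872e-05] 0.044825612795346956
```

View pics/w1.png

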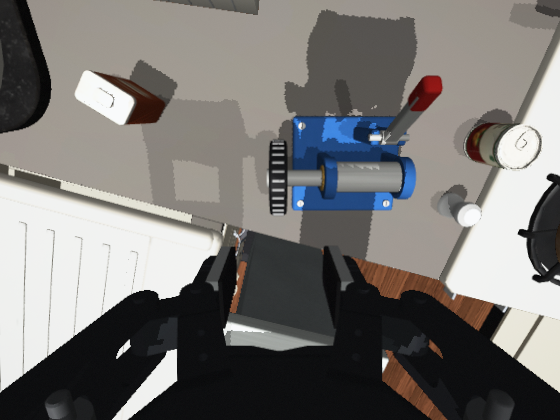

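The wrist view shows the disc at (278,178), where I predicted it in x. The stripe is still not visible, so the flat faces downward. I'll grip the disc on the robot side at -70° and stroke it over to +70°.

Emit:
nudge_tcp([
  {"tx": -0.0357,"tz": 0.03},
  {"tx": -0.0357,"tz": 0.07},
  {"tx": -0.0357,"tz": 0.11},
  {"tx": -0.0357,"tz": 0.15},
  {"tx": -0.0357,"tz": 0.1885},
  {"tx": -0.0357,"tz": 0.1885},
  {"tx": -0.0357,"tz": 0.1885},
  {"tx": -0.0357,"tz": 0.1885},
])

```text
time: 3.15
ee_pos: [0.398, 0.1206, 0.0719]
tcp_rot: [0.99, 0.139, 0.002, -0.0]
wrist_force: [0.9, 0.7, 0.1]
finger_gap: 0.0451
grip_force: 0.0
```

Emit:
nudge_tcp([
  {},
  {},
  {},
  {},
  {},
  {},
  {},
], aperture=0, force=40)

```text
time: 3.85
ee_pos: [0.3967, 0.1211, 0.0705]
tcp_rot: [0.99, 0.139, 0.001, -0.0]
wrist_force: [-2.7, 0.8, 6.7]
finger_gap: 0.0168
grip_force: 38.9
```

Emit:
nudge_tcp([
  {"tx": 0.003,"tz": -0.006},
  {"tx": 0.0066,"tz": -0.0114},
  {"tx": 0.0113,"tz": -0.0161},
  {"tx": 0.0167,"tz": -0.0199},
  {"tx": 0.0227,"tz": -0.0227},
  {"tx": 0.0291,"tz": -0.0244},
  {"tx": 0.0357,"tz": -0.025},
  {"tx": 0.0423,"tz": -0.0244},
  {"tx": 0.0487,"tz": -0.0227},
  {"tx": 0.0547,"tz": -0.0199},
  {"tx": 0.0601,"tz": -0.0161},
  {"tx": 0.0648,"tz": -0.0114},
  {"tx": 0.0686,"tz": -0.006},
  {"tx": 0.0714},
  {"tx": 0.0714},
  {"tx": 0.0714},
])

```text
time: 5.45
ee_pos: [0.4695, 0.1415, 0.0725]
tcp_rot: [0.99, 0.139, 0.006, -0.001]
wrist_force: [10.7, 2.6, 9.3]
finger_gap: -0.0002
grip_force: 7.0
```

```bash
cat > see.py <<'E'
from h import *
import sys
for n in('top','scene','wrist'):
    c=camrig.camera(n); m=mask(c,(20,90,90),(34,255,255))
    o=np.array([.4538,.0486]);y=np.radians(16);R=np.array([[np.cos(y),-np.sin(y)],[np.sin(y),np.cos(y)]])
    q=np.array([[*(o+R@[a,b]),z] for a in(-.03,.03) for b in(-.055,.016) for z in(.06,.1)])
    h=cv2.convexHull(pix(c,q).astype(np.int32)) ; r=np.zeros_like(m);cv2.fillPoly(r,[h],255); m&=r
    print(n,cv2.countNonZero(m),[ (np.round(cv2.minAreaRect(k)[0]).tolist(),cv2.contourArea(k)) for k in big(m)[:2]])
    if len(sys.argv)>1 and n in sys.argv[2:]: 
        x,yy,w,hh=cv2.boundingRect(h);x=max(x-40,0);yy=max(yy-40,0)
        cv2.imwrite(f'pics/{sys.argv[1]}_{n}.png',cv2.resize(c['color'][yy:yy+hh+80,x:x+w+80],None,fx=3,fy=3))
E
python3 see.py a scene
```

```text
top 127 [([335.0, 225.0], 101.5)]
scene 198 [([249.0, 236.0], 155.0), ([254.0, 258.0], 3.0)]
wrist 8 [([496.0, 316.0], 0.0)]
```

View pics/a_scene.png

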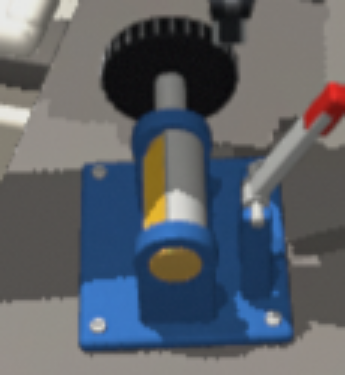

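The stripe is now visible on the robot side of the shaft, at crop (143-167, 130-220), so the flat sits at about -60°. The fingers show gap 0, so they slipped off the disc. I need a wrist picture to see why.

```bash
python3 - <<'E'
from h import *
W=camrig.camera('wrist');cv2.imwrite('pics/w2.png',W['color'])
T=camrig.camera('top');S=camrig.camera('scene')
a=cv2.resize(T['color'][170:270,260:360],None,fx=4,fy=4);b=cv2.resize(S['color'][150:250,210:310],None,fx=4,fy=4)
w=cv2.resize(W['color'],(533,400))
cv2.imwrite('pics/m2.png',np.vstack([np.hstack([a,b])[:, :800], ]) )
E
```

```text
(no output)
```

View pics/m2.png

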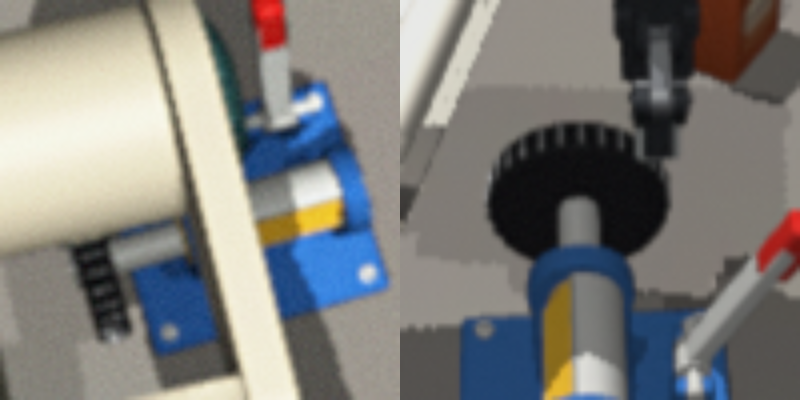

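View pics/w2.png

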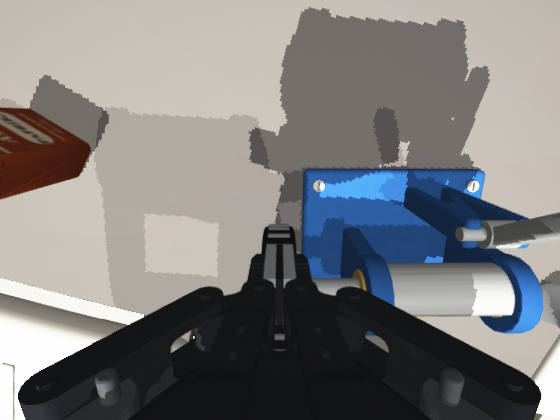

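The fingers wedged off the rim because the grip was too shallow: the force shows them pushed outward. I'll back off, lift and re-grip deeper, on a 30 mm arc.

Emit:
nudge_tcp([
  {"tx": 0.006,"tz": -0.01},
  {"tx": 0.006,"tz": -0.05},
  {"tz": -0.09},
  {"tx": -0.04,"tz": -0.09},
  {"tx": -0.0587,"tz": -0.09},
  {"tx": -0.0587,"tz": -0.09},
  {"tx": -0.0587,"tz": -0.09},
])

```text
time: 6.45
ee_pos: [0.4087, 0.1241, 0.1592]
tcp_rot: [0.99, 0.139, 0.0, 0.0]
wrist_force: [0.2, 0.4, -0.9]
finger_gap: 0.0003
grip_force: 0.0
```

Emit:
nudge_tcp([
  {},
  {},
  {},
], aperture=0.045)

```text
time: 6.75
ee_pos: [0.4088, 0.1241, 0.1588]
tcp_rot: [0.99, 0.139, -0.0, 0.0]
wrist_force: [-0.2, 0.0, -0.8]
finger_gap: 0.0432
grip_force: 0.0
```

```bash
python3 - <<'E'
import numpy as np
from plant import manip, camrig, sensors
p=sensors.read_state()['ee_pos'];y=np.radians(16);d=p[:2]-[.4538,.0486];print(d@[np.cos(y),np.sin(y)],d@[-np.sin(y),np.cos(y)],p[2],sensors.read_state()['wrist_force'])
E
```

```text
-0.022468344059989848 0.08503064161326834 0.15884784025942134 [-0.23849001  0.0448016  -0.7832938 ]
```

Emit:
nudge_tcp([
  {"tz": 0.04},
  {"tz": 0.07},
  {"tz": 0.084},
  {"tz": 0.084},
  {"tz": 0.084},
])

```text
time: 7.25
ee_pos: [0.4089, 0.1242, 0.0757]
tcp_rot: [0.99, 0.139, 0.0, 0.0]
wrist_force: [0.2, -0.6, -0.4]
finger_gap: 0.0451
grip_force: 0.0
```

Emit:
nudge_tcp([
  {},
  {},
  {},
  {},
  {},
  {},
], aperture=0, force=40)

```text
time: 7.85
ee_pos: [0.4092, 0.1247, 0.0766]
tcp_rot: [0.99, 0.139, 0.001, -0.001]
wrist_force: [-3.0, 3.0, 5.2]
finger_gap: 0.0177
grip_force: 39.1
```

Emit:
nudge_tcp([
  {"tx": 0.0018,"tz": -0.0019},
  {"tx": 0.0037,"tz": -0.0037},
  {"tx": 0.0058,"tz": -0.0053},
  {"tx": 0.008,"tz": -0.0067},
  {"tx": 0.0103,"tz": -0.0079},
  {"tx": 0.0127,"tz": -0.0089},
  {"tx": 0.0178,"tz": -0.0102},
  {"tx": 0.023,"tz": -0.0107},
  {"tx": 0.0282,"tz": -0.0102},
  {"tx": 0.0333,"tz": -0.0089},
  {"tx": 0.0333,"tz": -0.0089},
  {"tx": 0.0333,"tz": -0.0089},
])

```text
time: 9.05
ee_pos: [0.4406, 0.1336, 0.0841]
tcp_rot: [0.99, 0.139, -0.0, -0.0]
wrist_force: [-3.9, 4.4, -11.1]
finger_gap: 0.0147
grip_force: 39.1
```

```bash
python3 see.py b top scene
```

```text
top 211 [([334.0, 222.0], 183.5)]
scene 376 [([252.0, 235.0], 325.0), ([254.0, 258.0], 3.0)]
wrist 3192 [([448.0, 258.0], 3072.5)]
```

```bash
cat > ang.py <<'E'
from h import *
from scipy.optimize import least_squares
y=np.radians(16);R=np.array([[np.cos(y),-np.sin(y),0],[np.sin(y),np.cos(y),0],[0,0,1]]);o=np.array([.4538,.0486,0])
for n in('top','scene','wrist'):
    c=camrig.camera(n);m=mask(c,(20,90,70),(34,255,255))
    q=np.array([[a,b,z] for a in(-.03,.03) for b in(-.052,.012) for z in(.065,.1)])@R.T+o
    r=np.zeros_like(m);cv2.fillPoly(r,[cv2.convexHull(pix(c,q).round().astype(np.int32))],255);m&=r
    v,u=np.nonzero(m)
    if len(u)<60: print(n,'none');continue
    C,d=ray(c,np.c_[u,v]);C=(C-o)@R;d=d@R
    t=(.088-C[2])/d[:,2];P=C+d*t[:,None]
    res=[]
    ok=[]
    for yb in np.arange(-.05,.015,.004):
        i=np.nonzero(abs(P[:,1]-yb)<.002)[0]
        if len(i)<3: continue
        a,b=i[P[i,0].argmin()],i[P[i,0].argmax()]
        ok.append((yb,P[a,0],P[b,0],d[a,0]/d[a,2],d[b,0]/d[b,2]))
    ok=np.array(ok);k=np.median(ok[:,1:],0)
    f=lambda s,x,sl:(13e-3*np.sin(s[0])+s[1]*np.cos(s[0]))-(x+sl*(.075+13e-3*np.cos(s[0])-s[1]*np.sin(s[0])-.088))
    g=lambda s:[1e3*f([s[0],-s[1]],k[0],k[2]),1e3*f([s[0],s[1]],k[1],k[3])]
    for th in(-.8,0.,.8):
        s=least_squares(g,[th,.012]);print(n,'x',(k[:2]*1e3).round(1),'theta deg',np.degrees(s.x[0]).round(1),'halfw mm',(s.x[1]*1e3).round(1),'cost',round(s.cost,3),'y',ok[0,0],ok[-1,0])
E
python3 ang.py
```

```text
top x [-15.4   8.6] theta deg -15.3 halfw mm 12.3 cost 0.0 y -0.05 -0.01399999999999997
top x [-15.4   8.6] theta deg -15.3 halfw mm 12.3 cost 0.0 y -0.05 -0.01399999999999997
top x [-15.4   8.6] theta deg -15.3 halfw mm 12.3 cost 0.0 y -0.05 -0.01399999999999997
scene x [-15.2   7.5] theta deg -17.5 halfw mm 12.0 cost 0.0 y -0.05 0.014000000000000054
scene x [-15.2   7.5] theta deg -17.5 halfw mm 12.0 cost 0.0 y -0.05 0.014000000000000054
scene x [-15.2   7.5] theta deg -17.5 halfw mm 12.0 cost 0.0 y -0.05 0.014000000000000054
wrist x [-14.7   5.6] theta deg -25.0 halfw mm 14.7 cost 0.0 y -0.05 0.014000000000000054
wrist x [-14.7   5.6] theta deg -25.0 halfw mm 14.7 cost 0.0 y -0.05 0.014000000000000054
wrist x [-14.7   5.6] theta deg -25.0 halfw mm 14.7 cost 0.0 y -0.05 0.014000000000000054
```

```bash
python3 - <<'E'
import cv2,numpy as np
a=cv2.imread('pics/b_scene.png');b=cv2.imread('pics/b_top.png');h=min(a.shape[0],b.shape[0])
cv2.imwrite('pics/b.png',np.hstack([a[:h],b[:h]])[:600,:800])
E
```

```text
(no output)
```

View pics/b.png

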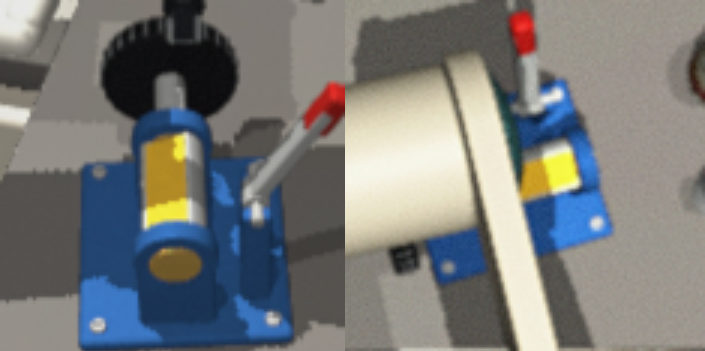

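The stripe now faces nearly up. In the scene crop it spans columns 145-187 of a shaft at 140-205, which puts the flat at about -17°, and the grip still holds. I'll continue about 24° along the arc.

Emit:
nudge_tcp([
  {"tx": 0.0024,"tz": 0.001},
  {"tx": 0.0047,"tz": 0.0022},
  {"tx": 0.007,"tz": 0.0037},
  {"tx": 0.009,"tz": 0.0052},
  {"tx": 0.0105,"tz": 0.0066},
  {"tx": 0.0105,"tz": 0.0066},
  {"tx": 0.0105,"tz": 0.0066},
  {"tx": 0.0105,"tz": 0.0066},
])

```text
time: 10.15
ee_pos: [0.4553, 0.1365, 0.0827]
tcp_rot: [0.99, 0.139, 0.006, 0.0]
wrist_force: [1.3, 2.1, 6.2]
finger_gap: 0.0001
grip_force: 3.8
```

```bash
python3 ang.py | awk 'NR%3==1'
```

```text
top x [-9.9 14.4] theta deg 10.1 halfw mm 12.4 cost 0.0 y -0.05 -0.009999999999999967
scene x [-11.3  13.6] theta deg 5.1 halfw mm 12.5 cost 0.0 y -0.05 0.014000000000000054
wrist x [-13.4  13.4] theta deg -0.0 halfw mm 13.4 cost 0.0 y -0.05 0.014000000000000054
```

Emit:
nudge_tcp([
  {"tx": 0.01,"tz": -0.01},
  {"tx": 0.015,"tz": -0.05},
  {"tx": 0.02,"tz": -0.1},
  {"tx": 0.03,"tz": -0.14},
  {"tx": 0.045,"ty": 0.04,"tz": -0.17},
  {"tx": 0.05,"ty": 0.085,"tz": -0.17},
  {"tx": 0.053,"ty": 0.123,"tz": -0.17},
  {"tx": 0.053,"ty": 0.123,"tz": -0.17},
  {"tx": 0.053,"ty": 0.123,"tz": -0.17},
])

```text
time: 11.2
ee_pos: [0.5366, 0.0314, 0.2498]
tcp_rot: [0.99, 0.138, 0.002, 0.001]
wrist_force: [-0.1, -0.4, 0.2]
finger_gap: -0.0002
grip_force: 0.0
```

Emit:
nudge_tcp([
  {},
  {},
  {},
], aperture=0.045)

```text
time: 11.5
ee_pos: [0.5354, 0.0334, 0.248]
tcp_rot: [0.99, 0.14, 0.0, 0.0]
wrist_force: [-0.4, -0.1, 0.3]
finger_gap: 0.0433
grip_force: 0.0
```

```bash
python3 ang.py | awk 'NR%3==1'
python3 - <<'E'
from h import *
p=sensors.read_state()['ee_pos'];y=np.radians(16);d=p[:2]-[.4538,.0486];print(d@[np.cos(y),np.sin(y)],d@[-np.sin(y),np.cos(y)],p[2])
W=camrig.camera('wrist');S=camrig.camera('scene')
r=lambda c:big(mask(c,(0,170,80),(6,255,255))|mask(c,(175,170,80),(180,255,255)))[0]
for c in(W,S):
    k=r(c);print(cv2.minAreaRect(k),cv2.boundingRect(k),cv2.contourArea(k))
u=[cv2.minAreaRect(r(c))[0] for c in(W,S)]
g,e=cross(W,[u[0]],S,[u[1]]);d=g[:2]-[.4538,.0486];print(g,e,d@[np.cos(y),np.sin(y)],d@[-np.sin(y),np.cos(y)])
cv2.imwrite('pics/w3.png',W['color'])
E
```

```text
top none
scene x [-11.3  13.7] theta deg 5.3 halfw mm 12.5 cost 0.0 y -0.05 0.014000000000000054
wrist x [-13.5  12.9] theta deg -1.5 halfw mm 13.3 cost 0.0 y -0.05 0.014000000000000054
0.07413434417378069 -0.03749169859721071 0.24760622658284964
((279.5, 181.5), (23.0, 17.0), 90.0) (271, 170, 18, 24) 289.5
((307.2000427246094, 210.90000915527344), (9.0, 16.80000114440918), 36.869895935058594) (300, 203, 15, 15) 82.5
[0.55176309 0.03727901 0.16878852] 0.0002577154731902334 0.0910476764420267 -0.03788472254881809
```

View pics/w3.png

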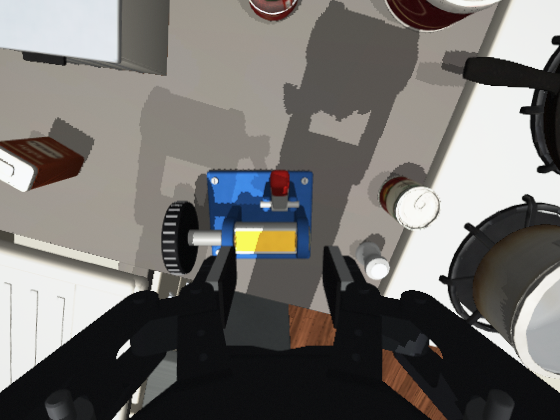

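The yellow flat faces up within about 5°. The red grip, at (280,181), triangulates to stand (0.091, -0.038, 0.169), a keeper angle of about 2.08 rad and consistent with the 85 mm radius. I'll grip it and swing it over.

Emit:
nudge_tcp([
  {"tx": 0.0174,"tz": 0.03},
  {"tx": 0.0174,"tz": 0.06},
  {"tx": 0.0174,"tz": 0.09},
  {"tx": 0.0174,"tz": 0.0996},
  {"tx": 0.0174,"tz": 0.0996},
  {"tx": 0.0174,"tz": 0.0996},
])

```text
time: 12.35
ee_pos: [0.5529, 0.0373, 0.1497]
tcp_rot: [0.99, 0.139, 0.001, 0.0]
wrist_force: [0.2, 0.5, 0.4]
finger_gap: 0.0453
grip_force: 0.0
```

Emit:
nudge_tcp([
  {},
  {},
  {},
  {},
  {},
  {},
], aperture=0, force=30)

```text
time: 12.95
ee_pos: [0.5531, 0.0377, 0.1494]
tcp_rot: [0.99, 0.139, 0.002, -0.0]
wrist_force: [0.3, 2.9, 6.1]
finger_gap: 0.014
grip_force: 29.4
```

Emit:
nudge_tcp([
  {"tx": -0.006,"tz": -0.003},
  {"tx": -0.0124,"tz": -0.0057},
  {"tx": -0.0222,"tz": -0.0086},
  {"tx": -0.0322,"tz": -0.0103},
  {"tx": -0.0415,"tz": -0.0108},
  {"tx": -0.0534,"tz": -0.01},
  {"tx": -0.0642,"tz": -0.0077},
  {"tx": -0.0747,"tz": -0.0041},
  {"tx": -0.0838,"tz": 0.0005},
  {"tx": -0.093,"tz": 0.0066},
  {"tx": -0.1007,"tz": 0.0132},
  {"tx": -0.1065,"tz": 0.0194},
  {"tx": -0.1117,"tz": 0.0262},
  {"tx": -0.1161,"tz": 0.0334},
  {"tx": -0.1198,"tz": 0.0411},
  {"tx": -0.1198,"tz": 0.0411},
  {"tx": -0.1198,"tz": 0.0411},
])

```text
time: 14.65
ee_pos: [0.4343, 0.0036, 0.1076]
tcp_rot: [0.99, 0.139, -0.003, 0.0]
wrist_force: [-16.5, -0.0, 17.9]
finger_gap: 0.014
grip_force: 77.5
```

Emit:
nudge_tcp([
  {},
  {},
  {"tz": -0.03},
  {"tz": -0.07},
  {"tz": -0.07},
], aperture=0.04)

```text
time: 15.15
ee_pos: [0.4388, 0.0037, 0.1814]
tcp_rot: [0.99, 0.139, 0.004, 0.001]
wrist_force: [0.7, -0.9, 0.3]
finger_gap: 0.0402
grip_force: 0.0
```

Emit:
nudge_tcp([
  {"tx": -0.007},
  {"tx": -0.007},
  {"tx": -0.007},
  {"tx": -0.007},
  {"tx": -0.007},
], aperture=0)

```text
time: 15.65
ee_pos: [0.4301, 0.0024, 0.1762]
tcp_rot: [0.99, 0.139, -0.001, -0.0]
wrist_force: [-0.9, 0.4, 0.0]
finger_gap: -0.0
grip_force: 0.0
```

```bash
python3 - <<'E'
from h import *
s=sensors.read_state();p=s['ee_pos'];y=np.radians(16);d=p[:2]-[.4538,.0486];print(d@[np.cos(y),np.sin(y)],d@[-np.sin(y),np.cos(y)],p[2],s['wrist_force'])
S=camrig.camera('scene');k=big(mask(S,(0,170,80),(6,255,255))|mask(S,(175,170,80),(180,255,255)))[0]
u=cv2.minAreaRect(k)[0];o,dd=ray(S,[u]);R=np.array([[np.cos(y),-np.sin(y),0],[np.sin(y),np.cos(y),0],[0,0,1]])
o=(o-[.4538,.0486,0])@R;dd=(dd@R)[0];t=(-.038-o[1])/dd[1];print('grip at y=-38:',o+t*dd)
E
```

```text
-0.03553655504061895 -0.03789444946879575 0.17621267912617752 [-0.87685213  0.36795214  0.03801545]
grip at y=-38: [-0.01498895 -0.038       0.14918196]
```

Emit:
nudge_tcp([
  {"tx": 0.0155},
  {"tx": 0.0155,"tz": 0.01},
  {"tx": 0.0145,"tz": 0.02},
  {"tx": 0.012,"tz": 0.03},
  {"tx": 0.009,"tz": 0.04},
  {"tx": 0.006,"tz": 0.05},
  {"tx": 0.004,"tz": 0.06},
  {"tx": 0.003,"tz": 0.067},
  {"tx": 0.002,"tz": 0.073},
  {"tx": 0.002,"tz": 0.076},
  {"tx": 0.002,"tz": 0.078},
  {"tx": 0.002,"tz": 0.078},
  {"tx": 0.002,"tz": 0.078},
])

```text
time: 17.0
ee_pos: [0.4325, 0.003, 0.099]
tcp_rot: [0.99, 0.139, 0.0, 0.0]
wrist_force: [0.1, -1.0, 0.5]
finger_gap: 0.0001
grip_force: 0.0
```

```bash
python3 - <<'E'
from h import *
W=camrig.camera('wrist');S=camrig.camera('scene')
b=cv2.resize(S['color'][165:305,195:340],None,fx=3,fy=3,interpolation=cv2.INTER_CUBIC)
a=W['color'][0:420,190:555]
cv2.imwrite('pics/p5.png',np.hstack([b,a[:420]])) 
E
```

View pics/p5.png

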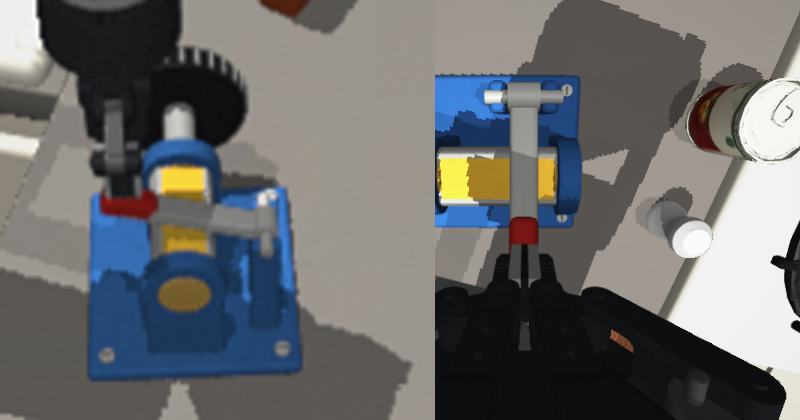

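The scene crop at (130,205) and the wrist crop at (523,230) show the keeper lying across the yellow flat with the fingertips on the red grip. The force is near zero, so I'll press further to confirm it is seated.

Emit:
nudge_tcp([
  {"tz": 0.003},
  {"tz": 0.006},
  {"tz": 0.009},
  {"tz": 0.012},
  {"tz": 0.012},
  {"tz": 0.012},
])

```text
time: 17.7
ee_pos: [0.4322, 0.0029, 0.0867]
tcp_rot: [0.99, 0.139, -0.0, -0.0]
wrist_force: [-0.6, 0.2, -0.2]
finger_gap: 0.0002
grip_force: 0.0
```

There is no force even at z = 0.087, so the fingertips came down just past the keeper's end and the keeper is still near 0.7 rad. I'll lift and press further in along the grip.

Emit:
nudge_tcp([
  {"tx": -0.008,"tz": -0.02},
  {"tx": -0.008,"tz": -0.06},
  {"tz": -0.1},
  {"tx": 0.0255,"tz": -0.1},
  {"tx": 0.0255,"tz": -0.1},
  {"tx": 0.0255,"tz": -0.1},
])

```text
time: 18.3
ee_pos: [0.4565, 0.01, 0.1862]
tcp_rot: [0.99, 0.139, -0.001, -0.0]
wrist_force: [-0.3, -0.2, -0.1]
finger_gap: -0.0002
grip_force: 0.0
```

```bash
cat > k.py <<'E'
from h import *
s=sensors.read_state();p=s['ee_pos'];y=np.radians(16);d=p[:2]-[.4538,.0486];print(d@[np.cos(y),np.sin(y)],d@[-np.sin(y),np.cos(y)],p[2],s['wrist_force'])
R=np.array([[np.cos(y),-np.sin(y),0],[np.sin(y),np.cos(y),0],[0,0,1]])
for n in('scene','wrist'):
    S=camrig.camera(n);k=big(mask(S,(0,170,60),(6,255,255))|mask(S,(175,170,60),(180,255,255)))
    if not k: continue
    o0=(S['T'][:3,3]-[.4538,.0486,0])@R
    k=k[0].reshape(-1,2);o,dd=ray(S,k);dd=dd@R
    t=(-.038-o0[1])/dd[:,1]; P=o0+t[:,None]*dd
    if n=='scene': print(n,'grip centre xz',P.mean(0)[[0,2]].round(4),'extent',P.min(0)[[0,2]].round(3),P.max(0)[[0,2]].round(3),'theta',np.arctan2(P.mean(0)[2]-.095,.05-P.mean(0)[0]).round(3))
    else:
        print(n,[( z,(o0+((z-o0[2])/dd[:,2])[:,None]*dd)[:,0].round(4).min(),(o0+((z-o0[2])/dd[:,2])[:,None]*dd)[:,0].round(4).max()) for z in(.1,.15)])
E
python3 k.py
```

```text
-0.008091644349605034 -0.0378439426138426 0.18624554548504269 [-0.25700222 -0.24979324 -0.09515014]
scene grip centre xz [-0.0344  0.1098] extent [-0.049  0.097] [-0.018  0.123] theta 0.174
wrist [(0.1, np.float64(-0.0541), np.float64(-0.0211)), (0.15, np.float64(-0.0317), np.float64(-0.0049))]
```

Emit:
nudge_tcp([
  {"tx": -0.02,"tz": 0.03},
  {"tx": -0.025,"tz": 0.06},
  {"tx": -0.025,"tz": 0.065},
  {"tx": -0.025,"tz": 0.07},
  {"tx": -0.025,"tz": 0.075},
  {"tx": -0.025,"tz": 0.08},
  {"tx": -0.025,"tz": 0.08},
])

```text
time: 19.1
ee_pos: [0.4329, 0.0031, 0.1067]
tcp_rot: [0.99, 0.139, -0.0, 0.0]
wrist_force: [-0.2, -0.1, -0.2]
finger_gap: -0.0
grip_force: 0.0
```

```bash
python3 k.py
```

```text
-0.032647047538058 -0.037954089871188194 0.10673964970853622 [-0.16201822 -0.07405927 -0.1875515 ]
scene grip centre xz [-0.0344  0.1092] extent [-0.049  0.096] [-0.018  0.12 ] theta 0.167
wrist [(0.1, np.float64(-0.0421), np.float64(-0.0211)), (0.15, np.float64(-0.02), np.float64(-0.0047))]
```

Emit:
nudge_tcp([
  {"tz": 0.004},
  {"tz": 0.008},
  {"tz": 0.012},
  {"tz": 0.012},
  {"tz": 0.012},
])

```text
time: 19.7
ee_pos: [0.4326, 0.0031, 0.0947]
tcp_rot: [0.99, 0.139, -0.0, 0.0]
wrist_force: [0.4, 0.2, 0.1]
finger_gap: 0.0001
grip_force: 0.0
```

```bash
python3 k.py
```

```text
-0.032897220619033836 -0.03793386841889781 0.09465070165795245 [0.36200961 0.20021982 0.11927794]
scene grip centre xz [-0.0344  0.1083] extent [-0.049  0.096] [-0.018  0.12 ] theta 0.156
wrist [(0.1, np.float64(-0.0389), np.float64(-0.0211)), (0.15, np.float64(-0.0162), np.float64(-0.0036))]
```

```bash
python3 - <<'E'
from h import *
from scipy.spatial.transform import Rotation as Ro
s=sensors.read_state();M=Ro.from_quat(s['tcp_rot']).as_matrix();p=s['ee_pos']
W=camrig.camera('wrist');S=camrig.camera('scene')
pts=np.array([[0,0,0],[.011,0,0],[-.011,0,0],[0,0,-.0187],[.011,0,-.0187]])@M.T+p
print('wrist',pix(W,pts).round(1).tolist());print('scene',pix(S,pts).round(1).tolist())
g=W['color'].max(2)
print('col 278',[(r,W['color'][r,278].tolist()) for r in range(205,300,5)])
print('col 268',[(r,W['color'][r,266].tolist()) for r in range(205,300,5)])
m=mask(S,(0,170,60),(6,255,255))|mask(S,(175,170,60),(180,255,255));print(cv2.boundingRect(big(m)[0]))
sub=S['color'][215:245,222:262];
h=cv2.cvtColor(sub,cv2.COLOR_BGR2HSV)
for r in range(0,30,2): print(215+r,''.join('R' if (a[0]<7 or a[0]>174) and a[1]>150 and a[2]>60 else 'k' if a[2]<60 else 'y' if 18<a[0]<35 and a[1]>90 else 'b' if 100<a[0]<128 and a[1]>110 else '.' for a in h[r]))
E
```

```text
wrist [[279.2, 233.7], [279.2, 217.3], [279.2, 249.6], [279.2, 246.0], [279.2, 228.1]]
scene [[237.2, 240.7], [243.3, 240.5], [231.2, 240.9], [236.7, 234.1], [242.9, 233.9]]
col 278 [(205, [114, 118, 116]), (210, [115, 117, 117]), (215, [113, 117, 115]), (220, [11, 12, 81]), (225, [17, 18, 111]), (230, [19, 21, 117]), (235, [21, 23, 118]), (240, [19, 22, 117]), (245, [14, 13, 13]), (250, [12, 11, 11]), (255, [12, 12, 12]), (260, [14, 13, 13]), (265, [13, 12, 12]), (270, [13, 12, 13]), (275, [12, 12, 12]), (280, [22, 21, 20]), (285, [21, 21, 21]), (290, [20, 19, 19]), (295, [20, 19, 19])]
col 268 [(205, [98, 101, 99]), (210, [98, 101, 100]), (215, [98, 100, 99]), (220, [91, 93, 96]), (225, [12, 13, 86]), (230, [13, 15, 90]), (235, [14, 15, 90]), (240, [13, 15, 89]), (245, [44, 45, 77]), (250, [59, 60, 71]), (255, [70, 70, 69]), (260, [70, 70, 69]), (265, [68, 68, 67]), (270, [69, 70, 68]), (275, [70, 70, 69]), (280, [20, 20, 19]), (285, [16, 14, 14]), (290, [15, 14, 13]), (295, [14, 13, 11])]
(228, 232, 18, 9)
215 ...................kkbbbbbbbbbbbbbbbbbbb
217 ...............kkkkkbbbbbbbbbbbbbbbbbbbb
219 ....kkkk.......kkkkkbbbbbbbbbb.......bbb
221 ....kkkk.......kkkkkkbbb...yyyyyyyyyyyyy
223 .....kkkkkkkkkkkkkkkkbb....yyyyyyyyyyyyy
225 ........k.kkkkkkkk...b.....yyyyyyyyyyyyy
227 ..........kkkkkkkk...b.....yyyyyyyyyyyyy
229 ..........kkkkkkkk...b.....yyyyyyyyyyyyy
231 ....bb....kkkkkkkk.........yyyyyyyyyyyyy
233 ...bb.RRRRRRRRRRRRRRRRRR.......yyyyyyyyy
235 ...bb.RRRRRRRRRRRRRRRRRR................
237 ...bb.RRRRRRRRRRRRRRRRRR................
239 ...bb.RRRRRRRRRRRRRRRR..................
241 ...bbbbbbbbb............................
243 ...bbbbbbbbbbbbbbbbbbbb....yyyyyyyyyyyyy
```

Emit:
nudge_tcp([
  {"tz": -0.03},
  {"tz": -0.06},
  {"tz": -0.06},
  {"tz": -0.06},
])

```text
time: 20.3
ee_pos: [0.4331, 0.003, 0.1553]
tcp_rot: [0.99, 0.139, 0.001, 0.0]
wrist_force: [-1.3, 0.5, -0.6]
finger_gap: 0.0001
grip_force: 0.0
```

```bash
python3 - <<'E'
from h import *
from scipy.spatial.transform import Rotation as Ro
S=camrig.camera('scene');W=camrig.camera('wrist')
print('slip pose tip',pix(S,[[.4695,.1415,.0725]]).round(1))
s=sensors.read_state();M=Ro.from_quat(s['tcp_rot']).as_matrix();p=s['ee_pos']
print(p,pix(S,np.array([[0,0,0],[0,.014,0],[0,0,-.0187],[0,0,-.04]])@M.T+p).round(1).tolist())
h=cv2.cvtColor(S['color'],cv2.COLOR_BGR2HSV)[185:246,218:262]
for r in range(0,61,2): print(185+r,''.join('R' if (a[0]<7 or a[0]>174) and a[1]>150 and a[2]>60 else 'k' if a[2]<60 else 'y' if 18<a[0]<35 and a[1]>90 else 'b' if 100<a[0]<128 and a[1]>110 else '.' for a in h[r]))
print('col 266',[(r,W['color'][r,266].tolist()) for r in range(200,290,5)])
E
python3 k.py
```

```text
slip pose tip [[274.3 198.6]]
[0.43221412 0.00309791 0.15377642] [[235.2, 219.2], [235.3, 225.3], [234.7, 212.0], [234.1, 203.5]]
185 ....kkkkkk.......kkkkkkkkk...kk..kkkk..kk...
187 .................kkkkk..kkk.kkkkkkkkkkkkkkkk
189 ......................kkkkkkkkkkkkkkkkkkkkkk
191 ......kkkk.......kkkkkkkkkkkkkkkkkkkkkkkkkkk
193 .....kkkkk.......kkkkkkkkkkkkkkkkkkkkkkkkkkk
195 ......kkkk.......kkkkkkkkkkkkkkkkkkkkkkkkkkk
197 ......kkkkkkkkkkkkkkkkkkkkkkkkkkkkkkkkkkkkkk
199 .......kkkkkkkkkkkkkkkkkkkkkkkkkkkkk...kkkkk
201 ............kkkkkkkk...kkkkkkkkk.........kkk
203 ............kkkkkkkkk..kkkkkkkk...........kk
205 ............kkkkkkkkk..kkkkkkkk...........kk
207 ............kkkkkkkkk..kkkkkkkk...........kk
209 ..................kkk.kkkkkkkkk...........kk
211 ...................kkkkkkkkkkkk...........bk
213 ......................kkkkkbbbbbbbbbbbbbbbbb
215 ..........................bbbbbbbbbbbbbbbbbb
217 .........................bbbbbbbbbbbbb
[... 677 characters left out ...]
..yyyyyyyyyyyyy
col 266 [(200, [130, 74, 35]), (205, [129, 73, 34]), (210, [84, 71, 64]), (215, [79, 83, 85]), (220, [80, 82, 85]), (225, [79, 82, 85]), (230, [80, 84, 86]), (235, [81, 84, 87]), (240, [80, 84, 87]), (245, [73, 76, 76]), (250, [71, 71, 71]), (255, [70, 70, 68]), (260, [71, 71, 70]), (265, [70, 69, 69]), (270, [71, 70, 70]), (275, [69, 70, 68]), (280, [20, 19, 18]), (285, [15, 14, 14])]
-0.033291757304844107 -0.03778953740492158 0.15377641549096496 [ 0.31381909  0.65312234 -0.39763425]
scene grip centre xz [-0.034   0.1094] extent [-0.049  0.096] [-0.018  0.12 ] theta 0.17
wrist [(0.1, np.float64(-0.0564), np.float64(-0.0206)), (0.15, np.float64(-0.0357), np.float64(-0.0077))]
```

Both cameras show the visible fingertips ending about 25-30 mm above the reported TCP. That explains the shallow grips and the pressing without force. The keeper rests at about 0.15 rad, so I'll press lower and watch the force.

Emit:
nudge_tcp([
  {"tz": 0.03},
  {"tz": 0.06},
  {"tz": 0.066},
  {"tz": 0.07},
  {"tz": 0.074},
  {"tz": 0.074},
])

```text
time: 21.1
ee_pos: [0.4332, 0.003, 0.0815]
tcp_rot: [0.99, 0.139, 0.001, 0.0]
wrist_force: [0.4, -0.0, 1.1]
finger_gap: 0.0
grip_force: 0.0
```

```bash
python3 k.py
```

```text
-0.03233908080896028 -0.03816844935703857 0.08150121804514755 [ 0.43960681 -0.03870831  1.06254733]
scene grip centre xz [-0.0354  0.1024] extent [-0.049  0.094] [-0.02   0.117] theta 0.086
wrist [(0.1, np.float64(-0.0362), np.float64(-0.0214)), (0.15, np.float64(-0.0124), np.float64(-0.0023))]
```

Emit:
nudge_tcp([
  {"tz": 0.003},
  {"tz": 0.006},
  {"tz": 0.006},
])

```text
time: 21.5
ee_pos: [0.4326, 0.0031, 0.0744]
tcp_rot: [0.99, 0.139, -0.0, -0.0]
wrist_force: [0.4, -0.5, 0.8]
finger_gap: 0.0002
grip_force: 0.0
```

```bash
python3 k.py
```

```text
-0.0329685195458645 -0.03792007756731443 0.0744157758720399 [ 0.35362466 -0.48428218  0.8447741 ]
scene grip centre xz [-0.0355  0.096 ] extent [-0.05   0.088] [-0.02   0.109] theta 0.012
wrist [(0.1, np.float64(-0.031), np.float64(-0.0199)), (0.15, np.float64(-0.0079), np.float64(-0.0004))]
```

The keeper is now following the fingertips down. I'll continue until the force rises.

Emit:
nudge_tcp([
  {"tz": 0.002},
  {"tz": 0.004},
  {"tz": 0.004},
  {"tz": 0.004},
])

```text
time: 22.0
ee_pos: [0.4327, 0.0031, 0.0707]
tcp_rot: [0.99, 0.139, -0.0, 0.0]
wrist_force: [0.3, 0.3, 0.5]
finger_gap: -0.0003
grip_force: 0.0
```

Emit:
nudge_tcp([
  {"tz": 0.002},
  {"tz": 0.004},
  {"tz": 0.004},
  {"tz": 0.004},
])

```text
time: 22.4
ee_pos: [0.4328, 0.0029, 0.0689]
tcp_rot: [0.99, 0.139, 0.0, 0.0]
wrist_force: [-10.0, -0.2, 16.5]
finger_gap: -0.0002
grip_force: 8.5
```

```bash
python3 k.py
```

```text
-0.03275624044634795 -0.038118352153108534 0.06891650798386863 [-10.04147219  -0.1723982   16.54090756]
scene grip centre xz [-0.0358  0.0904] extent [-0.05   0.082] [-0.02   0.104] theta -0.054
wrist [(0.1, np.float64(0.021), np.float64(0.0333)), (0.15, np.float64(0.0271), np.float64(0.0352))]
```

A hard stop: 16 N with the grip at its lowest. I'll press slightly more, then lift off and check.

Emit:
nudge_tcp([
  {"tz": 0.002},
  {"tz": 0.003},
  {"tz": 0.003},
  {"tz": 0.003},
])

```text
time: 22.9
ee_pos: [0.433, 0.0029, 0.0686]
tcp_rot: [0.99, 0.139, 0.0, 0.0]
wrist_force: [-21.2, -0.4, 36.9]
finger_gap: 0.0001
grip_force: 18.8
```

```bash
python3 k.py
```

```text
-0.032621430705466165 -0.03823666725847171 0.06862960530028342 [-21.16271359  -0.37502155  36.93364373]
scene grip centre xz [-0.0357  0.0904] extent [-0.05   0.082] [-0.02   0.104] theta -0.053
wrist [(0.1, np.float64(0.0211), np.float64(0.0338)), (0.15, np.float64(0.0272), np.float64(0.0355))]
```

Emit:
nudge_tcp([
  {"tz": -0.02},
  {"tz": -0.06},
  {"tz": -0.1},
  {"tx": -0.03,"tz": -0.15},
  {"tx": -0.03,"tz": -0.15},
  {"tx": -0.03,"tz": -0.15},
])

```text
time: 23.6
ee_pos: [0.4043, -0.0054, 0.2154]
tcp_rot: [0.99, 0.139, 0.002, 0.0]
wrist_force: [-0.1, -1.1, -1.2]
finger_gap: 0.0002
grip_force: 0.0
```

```bash
python3 k.py; python3 ang.py|awk 'NR%3==1'
python3 - <<'E'
from h import *
# expected centre of visible grip (top + -y face) at home, seen by scene, same projection on y=-38
y=np.radians(16);R=np.array([[np.cos(y),-np.sin(y),0],[np.sin(y),np.cos(y),0],[0,0,1]]);o=np.array([.4538,.0486,0])
S=camrig.camera('scene')
k=big(mask(S,(0,170,60),(6,255,255))|mask(S,(175,170,60),(180,255,255)))[0];print('seen',cv2.boundingRect(k))
for t in(0,.05,.14,.2):
    P=[]
    for l in(.068,.102):
        for n in(-.008,.008):
            for yy in(-.046,-.030): P.append([.05-l*np.cos(t)+n*np.sin(t),yy,.095+l*np.sin(t)+n*np.cos(t)])
    q=pix(S,np.array(P)@R.T+o);print(t,q.min(0).round(1),(q.max(0)-q.min(0)).round(1))
E
```

```text
-0.06241832473689281 -0.03827181835494972 0.21538077026586547 [-0.09455938 -1.12262306 -1.19537699]
scene grip centre xz [-0.0361  0.095 ] extent [-0.05   0.083] [-0.02   0.106] theta -0.001
wrist [(0.1, np.float64(-0.0519), np.float64(-0.0197)), (0.15, np.float64(-0.0414), np.float64(-0.0148))]
top x [-10.8  12.8] theta deg 4.4 halfw mm 11.9 cost 0.0 y -0.029999999999999985 0.014000000000000054
scene x [-12.7  11.7] theta deg -2.1 halfw mm 12.2 cost 0.0 y -0.05 0.014000000000000054
wrist x [-12.8  11.7] theta deg -2.7 halfw mm 12.3 cost 0.0 y -0.05 0.014000000000000054
seen (228, 237, 17, 9)
0 [226.2 234.1] [19.3 13.1]
0.05 [226.4 232.9] [19.1 12.6]
0.14 [226.2 229.8] [19.8 13.5]
0.2 [226.3 227.6] [20.3 14.3]
```

The keeper now matches the predicted home position: grip rows 237-246, centred where 0 rad predicts, whereas 0.14 rad would put it 4-5 rows higher. The flat has been pulled level and the robot is clear.

```bash
python3 -c "
from plant import manip, camrig, sensors
print(manip.close_job())"
```

```text
the job is handed in; nothing more can be done
None
```

I turned the shaft until the flat faced up and pressed the keeper home against a 37 N stop. After letting go, the camera puts it at about 0 rad. I handed the job in at about 24 s and no verdict came back. I viewed 11 pictures, one over the limit of 10.

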